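Pack a finished set into the foam kit tray

ROBOT

A 6-joint arm with a two-finger parallel gripper is mounted at the origin on the work surface. World frame = base frame: x ahead of the robot, y to its left, z up, the work surface at z = 0. Lengths are in m, angles in rad, forces in N, time in s.
With the tool pointing down it reaches from about 0.275 to 0.725 m from the base axis. Payload 5.6 kg.
Tool frame: the origin (TCP) lies midway between the tips of the shut fingers; the grasp point (between the pads) lies env.grasp_offset behind it (env.grasp_offset is the distance from the TCP to the grasp point, in m); z points along the fingers, y is the line along which they close (so a half turn about z gives the same grasp; the last joint's range is limited). The gripper opens to 85 mm and grips with 20 to 120 N. Pads are 22 mm wide; open, the fingers measure 114 mm over their backs; the gripper's body (76 mm by 85 mm) begins 54 mm behind the grasp point. The pads swing forward as they close: fully open they stand 13 mm farther back than shut.
Start: joints at [0.285, 0.255, 0.108, 0, -1.424, -0.285], TCP at [0.55, 0, 0.231] pointing down, gripper open.
Joint ranges: [-2.95, 2.95], [-1.21, 1.97], [-1.09, 1.5], [-2.87, 1.71], [-2.94, -0.07], [-3.05, 3.05]. Speed limits (rad/s): [2.57, 2.57, 3.14, 3.14, 3.14, 3.14].

INTERFACE

Orientations are given as [roll, pitch, yaw] about the fixed x, y, z axes, in that order (R = Rz(yaw) Ry(pitch) Rx(roll)).
In Python, from rig import env gives the robot as it stands.
- The arm moves only by the shell command python3 -m handwheel 'ROWS' [FORCE]. ROWS is JSON, one flat list of numbers, 5 for each row, row after row: the closure, from -1 (fully open) to 1 (shut), then the shift along the tool's x, y, z each as a share of 0.04 m, from -1 to 1, then the turn about the tool's z as a share of 120 degrees, from -1 to 1. A call has 1 to 12 rows; each row shifts and turns the commanded pose from where the row before left it, along the tool's axes as they then stand; what a row does not reach is not made up. A row lasts 1/12 s, in which the tool goes at most 41.7 mm and 7.16 degrees, less where a joint would pass 70% of its speed; a pose out of reach is approached as far as the arm can. A call with a number of a shift or a turn outside -1 to 1 is refused whole. A call with a gripper value outside its range is refused whole. The fingers move at their own pace and stop on an object; FORCE is the grip in N (left out, the last holds). Time passes only in rows, so rows that do not move let the fingers close. It gives the time, the measured TCP pose, the force, the opening and the grip force at its end, in the units of the state.
- env.state(): the state, without advancing time (a new reading comes with each control period).
- env.read_camera(name): name is "scene" or "side" or "wrist"; returns a dict with "img" (400x640x3 uint8, red, green, blue), "camera_matrix" (3x3 intrinsics, pixels), "T" (4x4, takes a point from camera to world coordinates). Camera axes: x right, y up, looking along -z (the intrinsics and any distortion apply to the point x, -y, -z); pixel columns grow to the right and rows downward; lengths in m; the calibration is good to about 2 mm. A picture is of the moment at which its call begins. There is no depth.
- env.hand_in(): hands the job in; it is judged then, once.
Trained networks look in the newest picture that a camera, given by its name, has taken for a name from the list of things; names that differ only in an ending like _2 or _b are one class to them, and where a whole thing is asked for, a point or a joint stands for the part that bears it (a point fixed in the world has none). Each returns a list of dicts, best first, with "score" (0 to 1); they miss things now and then, are a little off and sometimes report something else, mostly with a low value. They report only what shows in the picture. A call takes as long as a camera call. They do not tell look-alikes from the thing itself.
- env.look_for(thing, camera): "rect" ([left, top, right, bottom] in pixels, round what is visible of it).
- env.mark_of(thing, camera): "point" ([column, row] in pixels: a listed point, or the origin of a listed thing).
The state is a dict: "clock": time; "joint_positions": joint angles; "dq": joint speeds; "effort": joint torques, N m; "position": TCP position; "ee_rot": TCP orientation; "contact_force": force on the tool from outside, world axes, zero at the start; "wrist_torque": the same for the moment, N m; "width": opening from 0.0 (shut) to 1.0 (fully open); "gripper_force": force on a finger pad.
Only numpy, scipy, OpenCV 4.12 (cv2) and the standard library are available. Lean on these libraries where they do the work, as an engineer would, in place of code of your own. Each camera call takes 0.05 s, during which the arm holds its last target. There are 200 camera calls.

TASK

Pack one set into the card tray with the foam blocks: put the lidded jar in the largest round well, the capped bottle in the middle-sized round well, the capped roll-on in the smallest round well and the little carton in the rectangular well, each set down on the floor of its well, upright, and not dropped. The bottle and the roll-on that have no cap yet are unfinished: leave them standing where they are.

Things in the scene. Friction and masses are not known exactly. Their poses are not given: they have to be found in the camera images.
- jar: Squat round jar of brown glass with a white screw lid: 44 mm diameter, lid 46 mm diameter from 28 mm up to the top at 42 mm; 70 to 120 g. Origin at the centre of its underside, z up along its axis. It stands upright on the table at the start.
- bottle: Finished bottle: brown glass, paper label, white screw cap. Body 34 mm diameter up to 45 mm, shoulder to 54 mm, cap 24 mm diameter up to the top at 74 mm; 60 to 100 g. Origin at the centre of its underside, z up along its axis. It stands upright on the table at the start.
- rollon: Finished roll-on vial: slim brown glass with a white cap of the same 22 mm diameter, glass to 44 mm, cap from there to the top at 70 mm; 30 to 52 g. Origin at the centre of its underside, z up along its axis. It stands upright on the table at the start.
- carton: Small closed white card carton, rigid, 66 mm long (its x), 36 mm wide (its y), 38 mm high, a beige panel on top; 32 to 52 g. Origin at the centre of its underside, z up. It lies flat on the table at the start.
- open_bottle: Unfinished bottle, the same brown glass bottle as the finished one but with no cap: body 34 mm diameter up to 45 mm, open threaded neck 17 to 19 mm wide up to 64 mm. It is to be left standing. Origin at the centre of its underside, z up along its axis. It stands upright on the table at the start.
- bare_rollon: Unfinished roll-on vial, the same brown glass as the finished one but with no cap: 22 mm diameter to 44 mm, then a black collar 15 mm wide to 51 mm with a bare steel ball, top at 57 mm. It is to be left standing. Origin at the centre of its underside, z up along its axis. It stands upright on the table at the start.
- well_jar: Place for the jar. Fixed white foam block 92 x 92 x 20 mm, one of four (2 x 2, 93 mm apart) on the 2 mm floor of a brown card tray 192 mm square with 2 mm walls 25 mm high. Its well, the largest round one, 62 mm diameter, is 14 mm deep; grey floor 6 mm above the block's underside. Origin: centre of the block's underside, below the well's middle; z up, x and y along its sides.
- well_bottle: Place for the capped bottle. Fixed white foam block 92 x 92 x 20 mm, one of four (2 x 2, 93 mm apart) on the 2 mm floor of a brown card tray 192 mm square with 2 mm walls 25 mm high. Its well, the middle-sized round one, 50 mm diameter, is 14 mm deep; grey floor 6 mm above the block's underside. Origin: centre of the block's underside, below the well's middle; z up, x and y along its sides.
- well_rollon: Place for the capped roll-on. Fixed white foam block 92 x 92 x 20 mm, one of four (2 x 2, 93 mm apart) on the 2 mm floor of a brown card tray 192 mm square with 2 mm walls 25 mm high. Its well, the smallest round one, 38 mm diameter, is 14 mm deep; grey floor 6 mm above the block's underside. Origin: centre of the block's underside, below the well's middle; z up, x and y along its sides.
- well_carton: Place for the small carton. Fixed white foam block 92 x 92 x 20 mm, one of four (2 x 2, 93 mm apart) on the 2 mm floor of a brown card tray 192 mm square with 2 mm walls 25 mm high. Its well, the rectangular one, 82 mm along x, 52 along y, is 14 mm deep; grey floor 6 mm above the block's underside. Origin: centre of the block's underside, below the well's middle; z up, x and y along its sides.
Not all that is in view belongs to the job. What is shaped like the bare_rollon but pink is not meant.

How it is judged:
By the outcome, as a careful person would: the job done as asked, in the order asked, and still so for the second after the job is handed in, with the robot touching nothing.
It also fails if it takes over 104 s, if anything falls off the work surface, if the arm or the gripper's body presses on something with over 40 N, if the wrist force passes 120 N, or if a joint passes its speed limit or range.

## Working session

There is one attempt and no reset: what is moved stays moved. The work goes in short steps, Python scripts to look and compute and a shell command to move; the robot and the scene stay as the last step left them, time stands still between calls to the robot, and variables do not carry over. Pictures are saved under pics/ and viewed, at most 14 in all, crops included, and the job is handed in when it is done.

```bash
ls; mkdir -p pics
cat > h.py <<'E'
from rig import env
import numpy as np, cv2
def ray(c,px):
    K=np.array(c["camera_matrix"]);T=np.array(c["T"])
    p=np.linalg.inv(K)@[px[0],px[1],1]
    d=T[:3,:3]@[p[0],-p[1],-p[2]]
    return T[:3,3],d
def at(c,px,z):
    o,d=ray(c,px); return o+d*(z-o[2])/d[2]
def save(c,n,box=None,s=1):
    i=c["img"][:,:,::-1]
    if box: l,t,r,b=box; i=i[t:b,l:r]
    cv2.imwrite("pics/"+n,cv2.resize(i,None,fx=s,fy=s,interpolation=cv2.INTER_CUBIC))
E
python3 - <<'E'
from h import *
print({k:np.round(v,3) for k,v in env.state().items()}, env.grasp_offset)
for n in ["scene","side","wrist"]:
    c=env.read_camera(n); save(c,n+"0.png"); print(n,c.keys(),np.round(c["T"],3).tolist())
    for t in "jar bottle rollon carton open_bottle bare_rollon well_jar well_bottle well_rollon well_carton".split():
        z=.008 if 'well' in t else 0
        if 'well' in t: z=.002
        print(t,[(np.round(m["point"]).tolist(),round(m["score"],2),np.round(at(c,m["point"],z)[:2],3).tolist()) for m in env.mark_of(t,n)[:4]])
E
```

```text
pics
{'clock': np.float64(0.0), 'joint_positions': array([ 0.285,  0.256,  0.107, -0.   , -1.424, -0.285]), 'dq': array([-0.001, -0.002,  0.001, -0.001, -0.   , -0.   ]), 'effort': array([-0.0000e+00, -3.8663e+01,  2.3793e+01,  5.3650e+00, -6.0000e-03,
       -0.0000e+00]), 'position': array([0.55, 0.  , 0.23]), 'ee_rot': array([ 3.14 , -0.   , -1.571]), 'contact_force': array([-0.988,  0.307, -0.107]), 'wrist_torque': array([ 0.013, -0.052,  0.014]), 'gripper_force': np.float64(0.0), 'width': np.float64(0.998)} 0.0187
scene dict_keys(['img', 'camera_matrix', 'T']) [[0.183, -0.575, 0.797, 1.407], [0.983, 0.123, -0.137, -0.165], [-0.019, 0.809, 0.588, 0.662], [0.0, 0.0, 0.0, 1.0]]
jar [([328.0, 216.0], 0.65, [0.588, -0.012])]
bottle [([322.0, 184.0], 0.76, [0.457, -0.001]), ([330.0, 219.0], 0.52, [0.599, -0.008])]
rollon [([271.0, 191.0], 0.68, [0.46, -0.13])]
carton [([258.0, 231.0], 0.94, [0.608, -0.174])]
open_bottle [([207.0, 236.0], 0.71, [0.6, -0.284])]
bare_rollon [([189.0, 201.0], 0.7, [0.46, -0.328]), ([210.0, 192.0], 0.55, [0.432, -0.279]), ([195.0, 207.0], 0.46, [0.487, -0.
[... 1164 characters left out ...]

wrist dict_keys(['img', 'camera_matrix', 'T']) [[-1.0, -0.0, -0.0, 0.551], [0.0, -0.95, -0.311, -0.08], [0.0, -0.311, 0.95, 0.375], [0.0, 0.0, 0.0, 1.0]]
jar [([270.0, 162.0], 0.74, [0.607, -0.006])]
bottle [([384.0, 168.0], 0.95, [0.463, 0.001]), ([308.0, 277.0], 0.63, [0.561, 0.16])]
rollon [([391.0, 60.0], 0.9, [0.465, -0.124])]
carton [([256.0, 17.0], 0.94, [0.616, -0.167])]
open_bottle []
bare_rollon []
well_jar [([368.0, 278.0], 0.92, [0.476, 0.161])]
well_bottle [([363.0, 334.0], 0.85, [0.478, 0.259]), ([309.0, 275.0], 0.37, [0.56, 0.155])]
well_rollon [([305.0, 275.0], 0.74, [0.565, 0.155])]
well_carton [([298.0, 332.0], 0.82, [0.578, 0.255]), ([307.0, 273.0], 0.18, [0.562, 0.151])]
```

View pics/scene0.png

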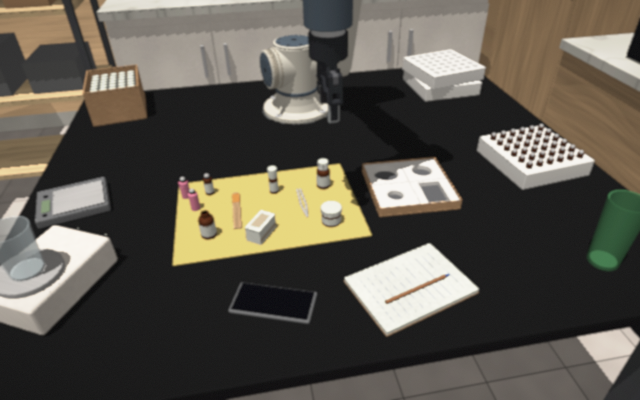

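View pics/side0.png

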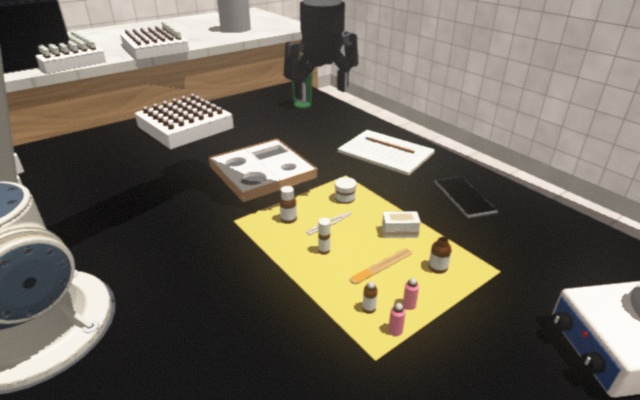

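View pics/wrist0.png

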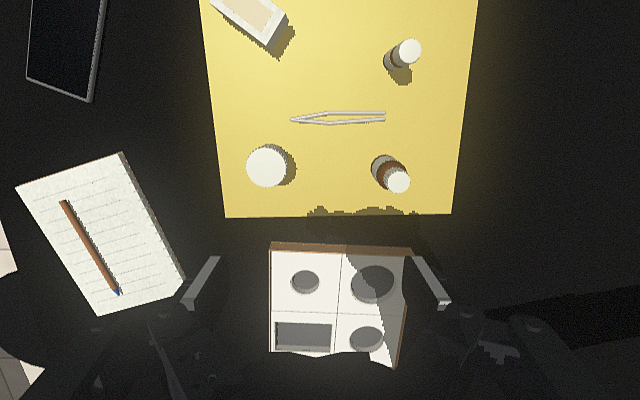

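Scene: the mat carries the finished bottle at scene (322,180), the finished roll-on (273,180), the jar (330,213), the carton (260,227), the open bottle (207,225) and the bare roll-on (208,185). Two pink look-alikes stand at (184,188) and (194,200). The tray is at (411,186).

In the wrist view the wells are largest (372,280), middle (366,338), smallest (305,280) and rectangular (302,337).

I'll confirm the candidates in a crop while moving over the tray for a closer look.

```bash
python3 - <<'E'
from h import *
i=cv2.imread("pics/side0.png")[170:350,220:470]
cv2.imwrite("pics/crop1.png",cv2.resize(i,None,fx=3,fy=3,interpolation=cv2.INTER_CUBIC))
E
python3 -m handwheel '[-1,-0.85,0.12,0,0,-1,-0.85,0.12,0,0,-1,-0.85,0.12,0,0,-1,-0.85,0.12,0,0,-1,-0.85,0.12,0,0,-1,-0.85,0.12,0,0,-1,0,0,0,0,-1,0,0,0,0]'
python3 - <<'E'
from h import *
c=env.read_camera("wrist"); save(c,"wtray.png")
print(env.state()["position"],env.state()["clock"])
for t in "well_jar well_bottle well_rollon well_carton".split():
    print(t,[(np.round(m["point"]).tolist(),round(m["score"],2),np.round(at(c,m["point"],.002)[:2],4).tolist()) for m in env.mark_of(t,"wrist")[:2]],
     [(np.round(m["rect"]).tolist(),round(m["score"],2)) for m in env.look_for(t,"wrist")[:2]])
# wells by floor/hole segmentation
g=cv2.cvtColor(c["img"],cv2.COLOR_RGB2GRAY)
E
```

```text
clock: 2.32
position: [0.5208, 0.2057, 0.231]
ee_rot: [3.141, -0.0, -1.568]
contact_force: [-0.1, 0.4, -0.4]
width: 0.999
gripper_force: 0.0
[0.5210273  0.20453593 0.23116249] 2.3667
well_jar [([357.0, 133.0], 0.69, [0.4705, 0.1629])] [([314.0, 88.0, 404.0, 174.0], 0.89)]
well_bottle [([349.0, 203.0], 0.78, [0.4776, 0.2529])] [([313.0, 171.0, 392.0, 245.0], 0.66)]
well_rollon [([280.0, 129.0], 0.69, [0.5645, 0.1583])] [([238.0, 82.0, 321.0, 171.0], 0.56)]
well_carton [([278.0, 199.0], 0.92, [0.5704, 0.2468])] [([237.0, 169.0, 315.0, 242.0], 0.85)]
```

View pics/crop1.png

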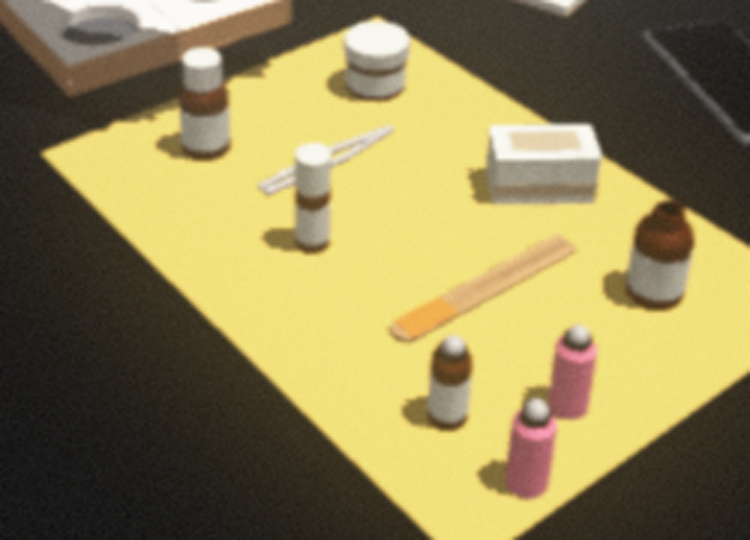

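View pics/wtray.png

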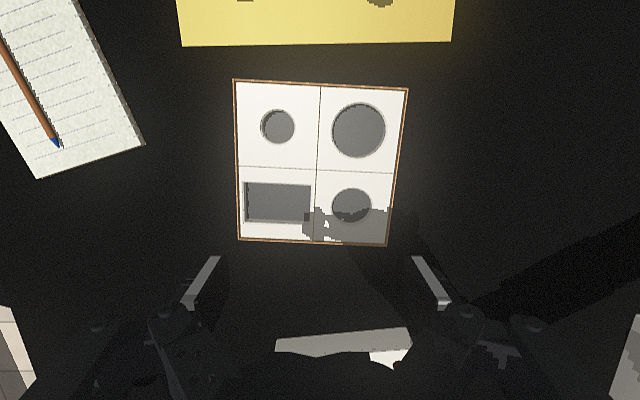

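The crop confirms the targets: the bottle at crop (205,100) and the roll-on at (312,200) have white caps. The open bottle (660,255), the bare roll-on (450,380) and the pink look-alikes stay where they are. The wrist view shows all four wells cleanly. I'll fit the tray from its corners and rims.

```bash
python3 - <<'E'
from h import *
c=env.read_camera("wrist")
P=[((358,130),.022,(-46.5,-46.5)),((277,127),.022,(46.5,-46.5)),((351,205.5),.022,(-46.5,46.5)),((278,202),.022,(46.5,46.5)),
 ((407,88),.025,(-96,-96)),((234,79),.025,(96,-96)),((387,246),.025,(-96,96)),((239,241),.025,(96,96))]
A=[];b=[]
w=np.array([at(c,p,z)[:2] for p,z,_ in P]); m=np.array([q for *_,q in P])/1000
print(w.round(4).tolist())
U,S,V=np.linalg.svd(m.T@(w-w.mean(0))); R=V.T@U.T; print(np.degrees(np.arctan2(R[1,0],R[0,0])))
f=m@R.T+w.mean(0); print(f[:4].round(4),(w-f).round(4).tolist())
E
python3 -m handwheel '[-1,0.85,-0.34,0.3,0,-1,0.85,-0.34,0.3,0,-1,0.85,-0.34,0.3,0,-1,0.85,-0.34,0.3,0,-1,0.85,-0.34,0.3,0,-1,0.85,-0.34,0.3,0,-1,0,0,0,0,-1,0,0,0,0]'
python3 - <<'E'
from h import *
c=env.read_camera("wrist"); save(c,"wjar.png")
print(env.state()["position"])
for t in ["jar","carton","bottle","rollon"]:
  print(t,[(np.round(m["point"],1).tolist(),round(m["score"],2),np.round(at(c,m["point"],0)[:2],4).tolist()) for m in env.mark_of(t,"wrist")[:2]],[np.round(m["rect"]).tolist() for m in env.look_for(t,"wrist")[:1]])
E
```

```text
[[0.473, 0.1554], [0.5659, 0.1519], [0.4778, 0.2472], [0.5684, 0.2425], [0.4219, 0.1103], [0.61, 0.1009], [0.4298, 0.3016], [0.6202, 0.2942]]
-2.5864488013910227
[[0.4723 0.1561]
 [0.5652 0.1519]
 [0.4765 0.249 ]
 [0.5694 0.2448]] [[0.0007, -0.0008], [0.0007, -0.0001], [0.0013, -0.0018], [-0.001, -0.0024], [0.0012, 0.0014], [-0.0025, 0.0006], [0.0005, 0.0009], [-0.001, 0.0021]]
clock: 3.48
position: [0.6026, -0.0022, 0.1579]
ee_rot: [3.139, -0.001, -1.574]
contact_force: [0.4, 0.5, -0.2]
width: 1.0
gripper_force: 0.0
[ 0.6028001  -0.00090118  0.15890207]
jar [([315.2, 177.3], 0.66, [0.603, -0.0074])] [[286.0, 157.0, 340.0, 213.0]]
carton [([446.9, 184.9], 0.44, [0.4661, 0.0014])] [[306.0, 356.0, 385.0, 367.0]]
bottle [([448.2, 183.2], 0.76, [0.465, -0.0005])] [[431.0, 170.0, 504.0, 220.0]]
rollon [([469.1, 49.6], 0.84, [0.4627, -0.1259])] [[456.0, 20.0, 532.0, 67.0]]
```

View pics/wjar.png

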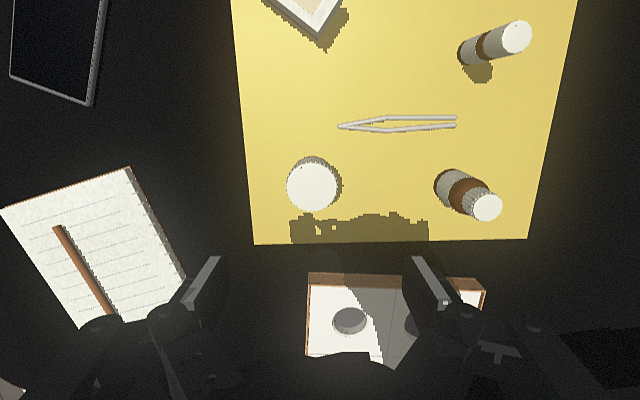

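The jar lid is at (312,186), the bottle cap at (487,207) and the roll-on cap at (517,37). I'll convert those using the known top heights.

Run:
```python
from h import *
c=env.read_camera("wrist")
g=cv2.cvtColor(c["img"],cv2.COLOR_RGB2HSV)
for n,p,z in [("jar",(312,186),.042),("bottle",(487,207),.074),("rollon",(517,37),.07)]: print(n,at(c,p,z).round(4))
print(env.state()["position"],env.state()["ee_rot"])
```

```text
jar [ 0.6066 -0.0063  0.042 ]
bottle [0.4647 0.0022 0.074 ]
rollon [ 0.4638 -0.1214  0.07  ]
[0.60280332 0.00062464 0.15960119] [-3.14104278e+00  1.82988947e-04 -1.56992875e+00]
```

```bash
python3 -m handwheel '[-1,0.16,-0.08,0.6,0,-1,0,0,0.6,0,-1,0,0,0.6,0,-1,0,0,0.6,0,-1,0,0,0.6,0,-1,0,0,0.4,0,-1,0,0,0.27,0,-1,0,0,0,0,-1,0,0,0,0]'
python3 -m handwheel '[1,0,0,0,0,1,0,0,0,0,1,0,0,0,0,1,0,0,0,0,1,0,0,0,0,1,0,0,0,0,1,0,0,0,0,1,0,0,0,0]' 30
```

```text
clock: 4.73
position: [0.6062, -0.0063, 0.0128]
ee_rot: [-3.142, -0.0, -1.57]
contact_force: [0.0, 0.3, 0.7]
width: 0.999
gripper_force: 0.0
clock: 5.4
position: [0.6067, -0.0063, 0.0137]
ee_rot: [-3.14, 0.0, -1.57]
contact_force: [-1.5, 1.3, 6.4]
width: 0.527
gripper_force: 30.4
```

```bash
python3 -m handwheel '[1,0,0,-0.2,0,1,0,0,-0.5,0,1,0,0,-0.6,0,1,0,0,-0.6,0,1,0,0,-0.6,0,1,-0.3,0.25,0,0,1,-0.6,0.5,0,0,1,-0.8,0.65,0,0,1,-0.8,0.65,0,0,1,-0.8,0.65,0,0,1,-0.5,0.45,0,0,1,-0.26,0.2,0,0]'
python3 -m handwheel '[1,0,0,0,0,1,0,0,0,0,1,0,0,0,0]'
python3 - <<'E'
from h import *
c=env.read_camera("scene"); 
print(env.state()["position"],env.state()["width"],env.state()["gripper_force"],env.state()["contact_force"])
E
```

```text
clock: 6.4
position: [0.4695, 0.1579, 0.1128]
ee_rot: [3.141, 0.001, -1.569]
contact_force: [0.3, -0.3, -1.1]
width: 0.524
gripper_force: 31.1
clock: 6.65
position: [0.4723, 0.1557, 0.1126]
ee_rot: [-3.142, -0.0, -1.571]
contact_force: [0.5, 0.6, -0.9]
width: 0.526
gripper_force: 31.1
[0.47241548 0.15540132 0.11249068] 0.5279503648525683 31.053589582443237 [-0.4054263  -1.45181419 -0.91635935]
```

```bash
python3 -m handwheel '[1,0,0,0.3,0,1,0,0,0.5,0,1,0,0,0.5,0,1,0,0,0.4,0,1,0,0,0.25,0,1,0,0,0.15,0,1,0,0,0.08,0,1,0,0,0.03,0,1,0,0,0,0,1,0,0,0,0]'
python3 -m handwheel '[1,0,0,0.02,0,1,0,0,0.02,0,1,0,0,0,0]'
```

```text
clock: 7.53
position: [0.4726, 0.1562, 0.0248]
ee_rot: [-3.14, 0.001, -1.571]
contact_force: [0.5, 0.2, -1.6]
width: 0.529
gripper_force: 31.1
clock: 7.78
position: [0.472, 0.1561, 0.0227]
ee_rot: [-3.141, 0.0, -1.571]
contact_force: [0.7, 0.7, -1.3]
width: 0.527
gripper_force: 31.1
```

Run:
```python
from h import *
c=env.read_camera("side"); save(c,"sjar.png",(180,100,380,250),4); print(env.state()["position"],env.state()["contact_force"])
```

```text
[0.47200473 0.15609757 0.02262552] [-0.35672874  0.25066646 -1.19177579]
```

View pics/sjar.png

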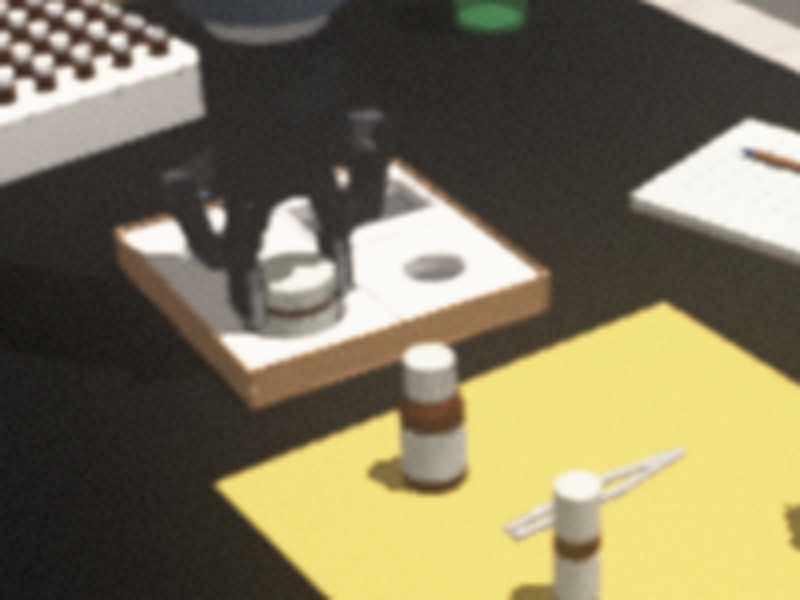

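The jar hangs just above its well floor and is centred. I'll lower it in small steps until I see contact.

```bash
python3 -m handwheel '[1,0,0,0.015,0,1,0,0,0.015,0,1,0,0,0,0]'; python3 -m handwheel '[1,0,0,0.015,0,1,0,0,0,0]' ; python3 -m handwheel '[1,0,0,0.015,0,1,0,0,0,0]'
```

```text
clock: 8.08
position: [0.4721, 0.1561, 0.0217]
ee_rot: [-3.141, 0.0, -1.57]
contact_force: [-1.9, -0.1, 4.2]
width: 0.529
gripper_force: 31.4
clock: 8.25
position: [0.4721, 0.1561, 0.0217]
ee_rot: [-3.141, 0.0, -1.57]
contact_force: [-3.7, -0.1, 9.4]
width: 0.523
gripper_force: 31.8
clock: 8.42
position: [0.4721, 0.1561, 0.0217]
ee_rot: [-3.141, 0.0, -1.57]
contact_force: [-6.3, -0.8, 13.9]
width: 0.529
gripper_force: 32.2
```

Contact at exactly the expected height (0.0217). Release it and go to the bottle.

```bash
python3 -m handwheel '[1,0,0,-0.025,0,-1,0,0,0,0,-1,0,0,0,0,-1,0,0,0,0,-1,0,0,0,0,-1,0,0,0,0,-1,0,0,-0.5,0,-1,0,0,-0.8,0,-1,0,0,-0.8,0,-1,0,0,-0.8,0]'
python3 -m handwheel '[-1,0,0,-0.4,0,-1,0.5,0.04,0,0,-1,0.8,0.04,0,0,-1,0.8,0.04,0,0,-1,0.8,0.04,0,0,-1,0.6,0.04,0,0,-1,0.37,0.03,0,0,-1,0,0,0,0,-1,0,0,0,0,-1,0,0,0,0]'
python3 - <<'E'
from h import *
c=env.read_camera("wrist"); save(c,"wbot.png")
print(env.state()["position"])
for t,z in [("jar",.008),("bottle",0),("rollon",0)]:
  print(t,[(np.round(m["point"],1).tolist(),round(m["score"],2),np.round(at(c,m["point"],z)[:2],4).tolist()) for m in env.mark_of(t,"wrist")[:2]],[np.round(m["rect"]).tolist() for m in env.look_for(t,"wrist")[:1]])
E
```

```text
clock: 9.25
position: [0.4717, 0.1557, 0.1382]
ee_rot: [3.141, -0.001, -1.571]
contact_force: [-0.1, 0.5, 0.5]
width: 0.996
gripper_force: 0.0
clock: 10.08
position: [0.4629, 0.0016, 0.153]
ee_rot: [-3.142, 0.0, -1.571]
contact_force: [0.7, 0.5, 0.4]
width: 1.001
gripper_force: 0.0
[0.46292173 0.00190151 0.15300228]
jar [([310.1, 312.2], 0.66, [0.4697, 0.1529])] [[285.0, 304.0, 328.0, 355.0]]
bottle [([316.3, 181.6], 0.7, [0.4626, -0.0002])] [[296.0, 169.0, 332.0, 219.0]]
rollon [([317.0, 49.2], 0.63, [0.462, -0.1221])] [[300.0, 14.0, 332.0, 59.0]]
```

View pics/wbot.png

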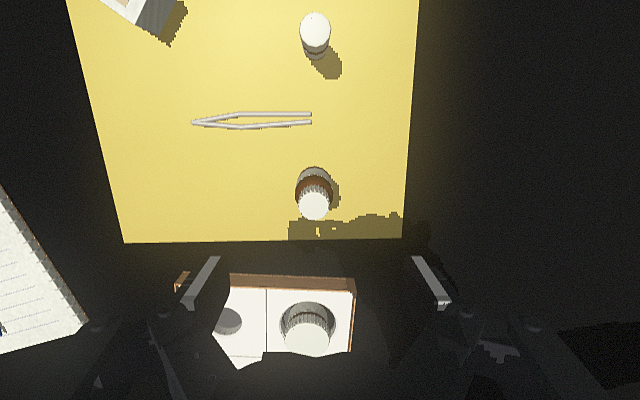

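The jar stands in its well at (307,328). The bottle sits right under the tool, cap at (314,206).

```bash
python3 -m handwheel '[-1,0.03,0,0.4,0,-1,0,0,0.6,0,-1,0,0,0.6,0,-1,0,0,0.6,0,-1,0,0,0.6,0,-1,0,0,0.4,0,-1,0,0,0.27,0,-1,0,0,0,0,-1,0,0,0,0]'
python3 -m handwheel '[1,0,0,0,0,1,0,0,0,0,1,0,0,0,0,1,0,0,0,0,1,0,0,0,0,1,0,0,0,0,1,0,0,0,0,1,0,0,0,0,1,0,0,0,0]' 30
```

```text
clock: 11.18
position: [0.4627, 0.0, 0.0142]
ee_rot: [3.141, -0.001, -1.57]
contact_force: [-0.4, -0.0, 0.6]
width: 1.001
gripper_force: 0.0
clock: 11.93
position: [0.4634, 0.0002, 0.015]
ee_rot: [-3.14, 0.0, -1.57]
contact_force: [-0.5, -0.0, 5.4]
width: 0.384
gripper_force: 30.0
```

```bash
python3 -m handwheel '[1,0,0,-0.2,0,1,0,0,-0.5,0,1,0,0,-0.6,0,1,0,0,-0.6,0,1,-0.3,0,-0.6,0,1,-0.7,-0.05,0,0,1,-0.9,-0.05,0,0,1,-0.9,-0.05,0,0,1,-0.9,-0.05,0,0,1,-0.9,-0.05,0,0,1,-0.8,-0.05,0,0,1,-0.5,-0.03,0,0]'
python3 -m handwheel '[1,-0.32,0,0,0,1,0,0,0,0,1,0,0,0,0,1,0,0,0,0]'
```

```text
clock: 12.93
position: [0.4757, 0.2388, 0.1144]
ee_rot: [3.141, 0.0, -1.569]
contact_force: [0.4, -0.3, -1.1]
width: 0.381
gripper_force: 30.0
clock: 13.27
position: [0.4757, 0.2478, 0.1142]
ee_rot: [3.141, -0.001, -1.571]
contact_force: [-0.0, 0.1, -2.1]
width: 0.384
gripper_force: 30.0
```

```bash
python3 -m handwheel '[1,-0.03,-0.02,0.3,0,1,0,0,0.5,0,1,0,0,0.5,0,1,0,0,0.4,0,1,0,0,0.25,0,1,0,0,0.15,0,1,0,0,0.1,0,1,0,0,0.05,0,1,0,0,0,0,1,0,0,0,0]'
python3 -m handwheel '[1,0,0,0.015,0,1,0,0,0.015,0,1,0,0,0,0]';python3 -m handwheel '[1,0,0,0.015,0,1,0,0,0,0]'
```

```text
clock: 14.1
position: [0.4772, 0.2503, 0.025]
ee_rot: [-3.141, 0.001, -1.571]
contact_force: [0.1, -0.5, -0.8]
width: 0.383
gripper_force: 30.0
clock: 14.35
position: [0.4769, 0.2501, 0.0233]
ee_rot: [-3.141, 0.0, -1.571]
contact_force: [-0.1, -0.0, -1.0]
width: 0.383
gripper_force: 30.0
clock: 14.52
position: [0.4769, 0.2502, 0.023]
ee_rot: [-3.141, 0.0, -1.571]
contact_force: [-0.8, -0.3, 3.7]
width: 0.386
gripper_force: 30.4
```

```bash
python3 -m handwheel '[1,0,0,0.01,0,-1,0,0,0,0,-1,0,0,0,0,-1,0,0,0,0,-1,0,0,0,0,-1,0,0,0,0,-1,0,0,0,0,-1,0,0,-0.5,0,-1,0,0,-0.9,0,-1,0,0,-0.9,0,-1,0,0,-0.9,0]'
python3 -m handwheel '[-1,0.6,0.03,0,0,-1,0.9,0.03,0,0,-1,0.9,0.03,0,0,-1,0.9,0.03,0,0,-1,0.9,0.03,0,0,-1,0.9,0.03,0,0,-1,0.9,0.03,0,0,-1,0.9,0.03,0,0,-1,0.9,0.03,0,0,-1,0.9,0.03,0,0,-1,0.63,0.03,0,0,-1,0,0.04,0,0]'
python3 -m handwheel '[-1,0,0,0,0,-1,0,0,0,0]'
python3 - <<'E'
from h import *
c=env.read_camera("wrist"); save(c,"wroll.png")
print(env.state()["position"])
for t,z in [("carton",.0),("rollon",0)]:
  print(t,[(np.round(m["point"],1).tolist(),round(m["score"],2),np.round(at(c,m["point"],z)[:2],4).tolist()) for m in env.mark_of(t,"wrist")[:2]],[np.round(m["rect"]).tolist() for m in env.look_for(t,"wrist")[:1]])
E
```

```text
clock: 15.43
position: [0.4765, 0.2496, 0.1514]
ee_rot: [3.141, -0.001, -1.571]
contact_force: [0.3, 1.0, -0.3]
width: 0.998
gripper_force: 0.0
clock: 16.43
position: [0.4615, -0.1268, 0.15]
ee_rot: [3.141, -0.001, -1.575]
contact_force: [-0.1, 0.2, 0.2]
width: 1.001
gripper_force: 0.0
clock: 16.6
position: [0.4619, -0.123, 0.15]
ee_rot: [-3.142, 0.0, -1.571]
contact_force: [-0.2, -0.0, 0.5]
width: 1.001
gripper_force: 0.0
[ 0.4620266  -0.12262784  0.15005149]
carton [([153.7, 141.2], 0.77, [0.6187, -0.1661])] [[88.0, 104.0, 193.0, 185.0]]
rollon [([315.4, 184.0], 0.77, [0.4625, -0.1231])] [[303.0, 174.0, 326.0, 219.0]]
```

View pics/wroll.png

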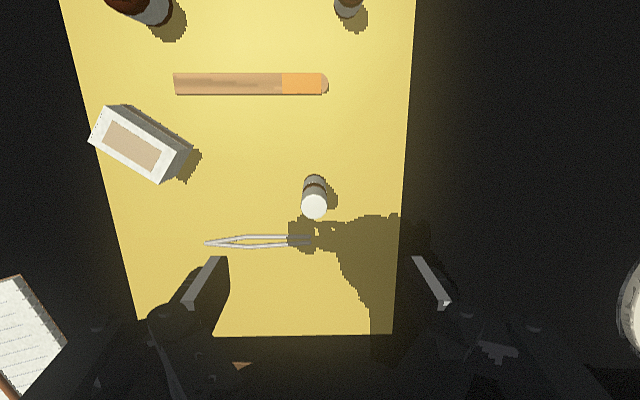

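The roll-on is under the tool, cap at (314,205). The carton is up at (135,145), turned relative to the tool.

```bash
python3 -m handwheel '[-1,0.01,0,0.4,0,-1,0,0,0.6,0,-1,0,0,0.6,0,-1,0,0,0.6,0,-1,0,0,0.6,0,-1,0,0,0.3,0,-1,0,0,0.17,0,-1,0,0,0,0,-1,0,0,0,0]'
python3 -m handwheel '[1,0,0,0,0,1,0,0,0,0,1,0,0,0,0,1,0,0,0,0,1,0,0,0,0,1,0,0,0,0,1,0,0,0,0,1,0,0,0,0,1,0,0,0,0,1,0,0,0,0]' 30
```

```text
clock: 17.6
position: [0.4625, -0.1234, 0.0197]
ee_rot: [-3.141, -0.0, -1.57]
contact_force: [-0.4, -0.3, 0.2]
width: 1.0
gripper_force: 0.0
clock: 18.43
position: [0.4623, -0.1236, 0.0196]
ee_rot: [-3.141, -0.0, -1.571]
contact_force: [-1.8, 0.8, 4.7]
width: 0.251
gripper_force: 29.6
```

```bash
python3 -m handwheel '[1,0,0,-0.2,0,1,0,0,-0.5,0,1,0,0,-0.6,0,1,0,0,-0.6,0,1,-0.3,-0.11,-0.6,0,1,-0.7,-0.25,0,0,1,-0.9,-0.35,0,0,1,-0.9,-0.35,0,0,1,-0.9,-0.35,0,0,1,-0.9,-0.35,0,0,1,-0.9,-0.35,0,0,1,-0.8,-0.3,0,0]'
python3 -m handwheel '[1,-0.4,-0.1,0,0,1,-0.2,-0.07,0,0,1,0,0,0,0,1,0,0,0,0,1,0,0,0,0]'
```

```text
clock: 19.43
position: [0.5586, 0.1306, 0.1193]
ee_rot: [3.141, 0.0, -1.57]
contact_force: [1.1, -0.6, 0.6]
width: 0.248
gripper_force: 29.5
clock: 19.85
position: [0.5647, 0.1511, 0.1194]
ee_rot: [3.141, -0.0, -1.572]
contact_force: [-0.0, -0.3, -0.2]
width: 0.25
gripper_force: 29.5
```

```bash
python3 -m handwheel '[1,-0.03,-0.02,0.3,0,1,0,0,0.5,0,1,0,0,0.5,0,1,0,0,0.4,0,1,0,0,0.25,0,1,0,0,0.15,0,1,0,0,0.1,0,1,0,0,0.05,0,1,0,0,0,0,1,0,0,0,0]'
python3 -m handwheel '[1,0,0,0.015,0,1,0,0,0.015,0,1,0,0,0,0]';python3 -m handwheel '[1,0,0,0.015,0,1,0,0,0,0]'
```

```text
clock: 20.68
position: [0.5665, 0.1538, 0.0301]
ee_rot: [-3.14, 0.0, -1.571]
contact_force: [0.4, -0.3, -0.9]
width: 0.252
gripper_force: 29.5
clock: 20.93
position: [0.5661, 0.1537, 0.0283]
ee_rot: [-3.141, 0.0, -1.571]
contact_force: [-0.3, -0.4, -1.1]
width: 0.25
gripper_force: 29.5
clock: 21.1
position: [0.5661, 0.1537, 0.0277]
ee_rot: [-3.141, 0.0, -1.571]
contact_force: [-1.1, 0.5, 0.2]
width: 0.25
gripper_force: 29.6
```

```bash
python3 -m handwheel '[1,0,0,0.01,0,1,0,0,0,0]';  python3 -m handwheel '[-1,0,0,0,0,-1,0,0,0,0,-1,0,0,0,0,-1,0,0,0,0,-1,0,0,0,0,-1,0,0,0,0,-1,0,0,0,0,-1,0,0,-0.5,0,-1,0,0,-0.9,0,-1,0,0,-0.9,0,-1,0,0,-0.9,0]'
python3 -m handwheel '[-1,0.5,-0.1,0,0,-1,0.8,-0.13,0,0,-1,0.9,-0.13,0,0,-1,0.9,-0.13,0,0,-1,0.9,-0.13,0,0,-1,0.9,-0.13,0,0,-1,0.9,-0.13,0,0,-1,0.9,-0.13,0,0,-1,0.9,-0.13,0,0,-1,0.4,-0.13,0,0,-1,0,0,0,0,-1,0,0,0,0]'
python3 -m handwheel '[-1,0,0,0,0]'
python3 - <<'E'
from h import *
c=env.read_camera("wrist"); save(c,"wcart.png")
print(env.state()["position"],env.state()["ee_rot"])
for t,z in [("carton",.0)]:
  print(t,[(np.round(m["point"],1).tolist(),round(m["score"],2),np.round(at(c,m["point"],z)[:2],4).tolist()) for m in env.mark_of(t,"wrist")[:2]],[np.round(m["rect"]).tolist() for m in env.look_for(t,"wrist")[:1]])
E
```

```text
clock: 21.27
position: [0.5662, 0.1537, 0.0277]
ee_rot: [-3.141, 0.0, -1.571]
contact_force: [-1.1, 0.6, 4.3]
width: 0.252
gripper_force: 29.9
clock: 22.18
position: [0.5656, 0.1533, 0.1565]
ee_rot: [3.141, -0.001, -1.571]
contact_force: [1.3, 0.7, -0.6]
width: 0.999
gripper_force: 0.0
clock: 23.18
position: [0.6166, -0.1673, 0.1545]
ee_rot: [3.141, 0.0, -1.573]
contact_force: [-0.3, 0.4, -0.1]
width: 1.004
gripper_force: 0.0
clock: 23.27
position: [0.6167, -0.1659, 0.1549]
ee_rot: [3.141, 0.0, -1.571]
contact_force: [-0.2, -0.3, 0.0]
width: 0.996
gripper_force: 0.0
[ 0.6167009  -0.16546547  0.15506174] [ 3.14147279e+00  2.58269092e-04 -1.56995071e+00]
carton [([314.6, 184.7], 0.76, [0.6181, -0.1639])] [[278.0, 150.0, 356.0, 227.0]]
```

View pics/wcart.png

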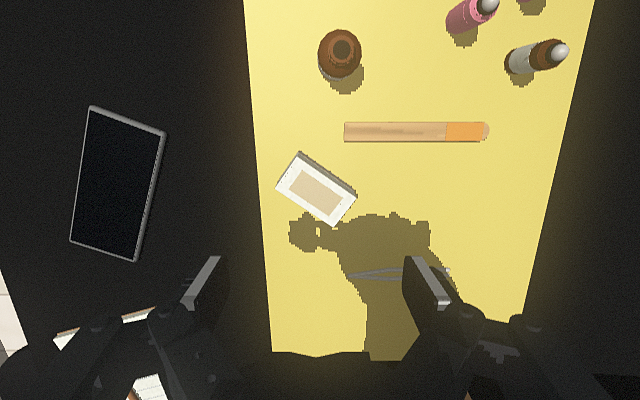

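The carton's top face is at about (316,191), with its long axis running down to the right. I'll rectify the top-plane corners to get yaw and centre.

Run:
```python
from h import *
c=env.read_camera("wrist")
hsv=cv2.cvtColor(c["img"],cv2.COLOR_RGB2HSV)
m=np.zeros(hsv.shape[:2],np.uint8); r=hsv[140:235,265:365]
m[140:235,265:365]=((r[...,2]>185)&(r[...,1]<100)).astype(np.uint8)*255
cs,_=cv2.findContours(cv2.morphologyEx(m,cv2.MORPH_CLOSE,np.ones((3,3))),0,2); k=max(cs,key=cv2.contourArea)[:,0]
print("box px",cv2.boxPoints(cv2.minAreaRect(k)).round().tolist())
w=np.array([at(c,p,.038)[:2]*1000 for p in k],np.float32)
print(cv2.minAreaRect(w)); print(cv2.boxPoints(cv2.minAreaRect(w)).round(1).tolist())
for q in [[(276,187),(297,154),(354,193),(336,227)],[(289,189),(304,171),(343,193),(327,216)]]: print(np.array([at(c,p,.038)[:2] for p in q]).round(4).tolist())
print(env.state()["position"])
```

```text
box px [[273.0, 187.0], [295.0, 154.0], [357.0, 195.0], [335.0, 228.0]]
((617.8983764648438, -167.1608428955078), (36.84158706665039, 67.83312225341797), 54.5294189453125)
[[579.5999755859375, -162.5], [634.7999877929688, -201.8000030517578], [656.2000122070312, -171.8000030517578], [601.0, -132.5]]
[[0.653, -0.1714], [0.6335, -0.2013], [0.5825, -0.1659], [0.598, -0.1324]]
[[0.6413, -0.1696], [0.6276, -0.1862], [0.5924, -0.1659], [0.6067, -0.1435]]
[ 0.61685847 -0.16528672  0.15535719]
```

The rectified face measures 68 × 37 mm, matching the carton. Its yaw is −35.5° and its centre is (0.618, −0.167), so I turn the tool by −54.5° about its z.

```bash
python3 -m handwheel '[-1,0.05,-0.02,0,-0.056,-1,0,0,0,-0.057,-1,0,0,0,-0.057,-1,0,0,0,-0.057,-1,0,0,0,-0.057,-1,0,0,0,-0.057,-1,0,0,0,-0.057,-1,0,0,0,-0.056,-1,0,0,0,0,-1,0,0,0,0]'
python3 - <<'E'
from h import *
c=env.read_camera("wrist"); save(c,"wcart2.png"); s=env.state(); print(s["position"],np.degrees(s["ee_rot"]))
E
```

```text
clock: 24.3
position: [0.6176, -0.1678, 0.1553]
ee_rot: [-3.141, -0.0, -0.623]
contact_force: [0.8, 0.9, 0.2]
width: 1.003
gripper_force: 0.0
[ 0.61762854 -0.16789034  0.15522025] [-1.79994133e+02 -6.71577463e-03 -3.56931213e+01]
```

View pics/wcart2.png

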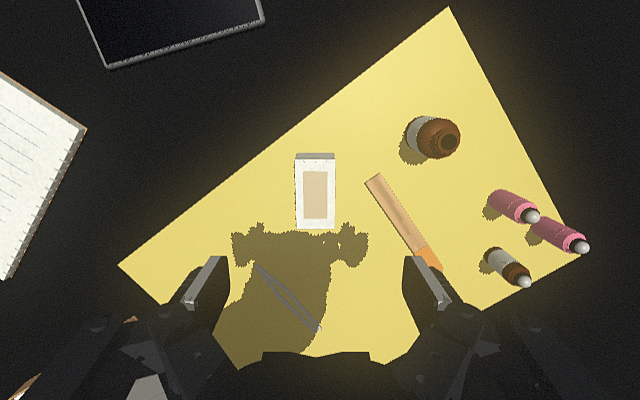

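The carton is square to the fingers and centred between them at (315,193). Descend and grip.

```bash
python3 -m handwheel '[-1,0,0,0.4,0,-1,0,0,0.6,0,-1,0,0,0.6,0,-1,0,0,0.6,0,-1,0,0,0.6,0,-1,0,0,0.5,0,-1,0,0,0.25,0,-1,0,0,0,0,-1,0,0,0,0]'
python3 -m handwheel '[1,0,0,0,0,1,0,0,0,0,1,0,0,0,0,1,0,0,0,0,1,0,0,0,0,1,0,0,0,0,1,0,0,0,0,1,0,0,0,0,1,0,0,0,0]' 25
```

```text
clock: 25.1
position: [0.6179, -0.1685, 0.0135]
ee_rot: [3.141, -0.0, -0.621]
contact_force: [-0.6, 0.1, -0.7]
width: 1.001
gripper_force: 0.0
clock: 25.85
position: [0.6182, -0.1684, 0.0141]
ee_rot: [-3.141, -0.002, -0.62]
contact_force: [-1.0, 1.1, 5.6]
width: 0.414
gripper_force: 25.9
```

```bash
python3 -m handwheel '[1,0,0,-0.2,0,1,0,0,-0.5,0,1,0,0,-0.7,0,1,0,0,-0.7,0,1,0,0,-0.7,-0.05,1,0,0,0,-0.056,1,0,0,0,-0.056,1,0,0,0,-0.056,1,0,0,0,-0.056,1,0,0,0,0,1,0,0,0,0]'
python3 -m handwheel '[1,-0.1,-0.5,0,0,1,-0.17,-0.8,0,0,1,-0.17,-0.9,0,0,1,-0.17,-0.9,0,0,1,-0.17,-0.9,0,0,1,-0.17,-0.9,0,0,1,-0.17,-0.9,0,0,1,-0.17,-0.9,0,0,1,-0.17,-0.9,0,0,1,-0.17,-0.9,0,0,1,-0.06,-0.8,0,0,1,0,-0.6,0,0]'
python3 -m handwheel '[1,0,-0.4,0,0,1,0,0,0,0,1,0,0,0,0,1,0,0,0,0]'
python3 - <<'E'
from h import *
c=env.read_camera("side"); save(c,"scart.png",(180,80,380,230),4); s=env.state(); print(s["position"],np.degrees(s["ee_rot"]))
E
```

```text
clock: 26.77
position: [0.6173, -0.1683, 0.125]
ee_rot: [-3.141, 0.001, -0.05]
contact_force: [0.6, 0.2, -0.2]
width: 0.412
gripper_force: 25.3
clock: 27.77
position: [0.5675, 0.233, 0.1252]
ee_rot: [-3.141, 0.0, -0.048]
contact_force: [0.6, -0.0, 0.2]
width: 0.419
gripper_force: 25.2
clock: 28.1
position: [0.5691, 0.2454, 0.125]
ee_rot: [3.141, 0.0, -0.048]
contact_force: [0.1, -0.0, 1.0]
width: 0.41
gripper_force: 25.2
[0.56913245 0.24516384 0.12507349] [ 1.79976113e+02  1.70049114e-02 -2.75862067e+00]
```

View pics/scart.png

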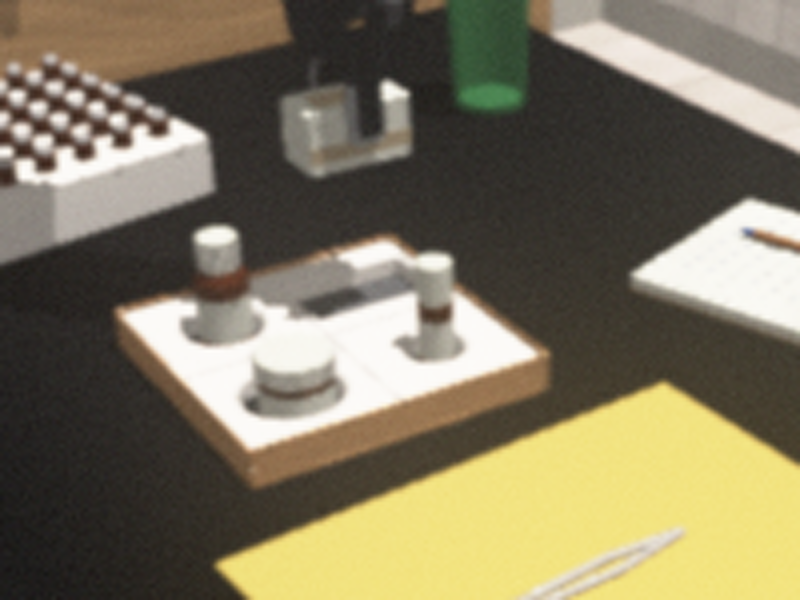

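The jar, bottle and roll-on stand in their wells at crop (292,370), (220,285) and (435,305). The carton is held square above the rectangular well. Lower it.

```bash
python3 -m handwheel '[1,0,0,0.4,0,1,0,0,0.6,0,1,0,0,0.5,0,1,0,0,0.4,0,1,0,0,0.25,0,1,0,0,0.2,0,1,0,0,0.1,0,1,0,0,0.05,0,1,0,0,0,0,1,0,0,0,0]'
python3 -m handwheel '[1,0,0,0.015,0,1,0,0,0.015,0,1,0,0,0.015,0,1,0,0,0,0]';python3 -m handwheel '[1,0,0,0.015,0,1,0,0,0,0]'
```

```text
clock: 28.98
position: [0.5696, 0.2465, 0.0259]
ee_rot: [-3.141, -0.001, -0.046]
contact_force: [-0.2, -0.4, 0.3]
width: 0.415
gripper_force: 25.2
clock: 29.32
position: [0.569, 0.2464, 0.0233]
ee_rot: [-3.141, -0.0, -0.046]
contact_force: [1.0, -0.5, -0.1]
width: 0.414
gripper_force: 25.2
clock: 29.48
position: [0.569, 0.2463, 0.0226]
ee_rot: [3.142, 0.0, -0.046]
contact_force: [-0.5, -0.4, -0.8]
width: 0.415
gripper_force: 25.2
```

```bash
python3 -m handwheel '[1,0,0,0.015,0,1,0,0,0,0]';python3 -m handwheel '[1,0,0,0.01,0,1,0,0,0,0]'
```

```text
clock: 29.65
position: [0.5691, 0.2463, 0.0221]
ee_rot: [-3.142, -0.0, -0.046]
contact_force: [-0.2, -0.1, -0.8]
width: 0.415
gripper_force: 25.2
clock: 29.82
position: [0.5691, 0.2463, 0.0221]
ee_rot: [-3.142, -0.0, -0.046]
contact_force: [-1.3, -0.6, 2.4]
width: 0.415
gripper_force: 25.6
```

Contact on the floor. Release, rise, move clear and take a final look.

```bash
python3 -m handwheel '[-1,0,0,0,0,-1,0,0,0,0,-1,0,0,0,0,-1,0,0,0,0,-1,0,0,0,0,-1,0,0,0,0,-1,0,0,-0.5,0,-1,0,0,-0.9,0,-1,0,0,-0.9,0,-1,0,0,-0.9,0,-1,0,0,-0.9,0]'
python3 -m handwheel '[-1,0,0.7,-0.5,0,-1,0,0.9,-0.2,0,-1,0,0.9,0,0,-1,0,0.6,0,0,-1,0,0,0,0,-1,0,0,0,0,-1,0,0,0,0]'
python3 - <<'E'
from h import *
c=env.read_camera("side"); save(c,"end.png",(190,120,470,340),2.8); s=env.state(); print(s["position"],s["clock"])
E
```

```text
clock: 30.73
position: [0.5688, 0.2461, 0.1876]
ee_rot: [-3.142, -0.0, -0.046]
contact_force: [0.3, 0.5, 0.1]
width: 0.999
gripper_force: 0.0
clock: 31.32
position: [0.5633, 0.1227, 0.2136]
ee_rot: [-3.141, 0.0, -0.046]
contact_force: [0.4, 0.8, -0.4]
width: 1.001
gripper_force: 0.0
[0.56331624 0.12306369 0.21345911] 31.3667
```

View pics/end.png

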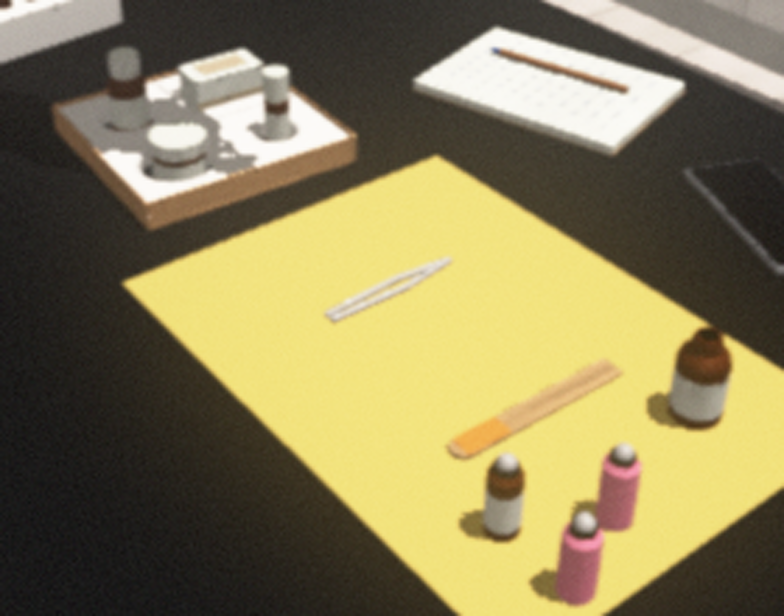

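All four stand upright in their wells (crop (177,148), (125,88), (277,102) and (222,75)). The unfinished bottle, the bare roll-on and the pink ones are untouched.

```bash
python3 -c "
from rig import env
print(env.hand_in())"
```

```text
the job is handed in; nothing more can be done
None
```

The jar, capped bottle, capped roll-on and carton each stand upright on the floor of their wells, the unfinished bottle and roll-on were left where they stood, and the job was handed in at about 31 s.

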